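# Stand the tall sample jars in their colour-coded holders

### The arm

A 6-joint arm with a two-finger parallel gripper is mounted at the origin on the work surface. World frame = base frame: x ahead of the robot, y to its left, z up, the work surface at z = 0. Lengths are in m, angles in rad, forces in N, time in s.
With the tool pointing down it reaches from about 0.425 to 0.95 m from the base axis. Payload 3.5 kg.
Tool frame: the origin (TCP) lies at the very end of the fingers, on their centre line; the grasp point (between the pads) lies 19 mm behind it (ctrl.grip_point_offset is the distance from the TCP to the grasp point, in m); z points along the fingers, y is the line along which they close (so a half turn about z gives the same grasp; the last joint's range is limited). The gripper opens to 85 mm and grips with 20 to 120 N. Pads are 22 mm wide; open, the fingers measure 114 mm over their backs; the gripper's body (76 mm by 85 mm) begins 54 mm behind the grasp point. The pads swing forward as they close: fully open they stand 13 mm farther back than shut.
Start: joints at [-1.256, 0.286, 1.577, -0, 1.279, -0.15], TCP at [0.303, -0.603, 0.231] pointing down, gripper open.
Joint ranges: [-2.77, 2.77], [-0.9, 2.22], [0.21, 2.48], [-1.53, 4.67], [0.24, 2.81], [-2.84, 2.84]. Speed limits (rad/s): [2.79, 2.79, 3.14, 3.14, 3.14, 3.14].

### API

Orientations are given as a unit quaternion [x, y, z, w].
In Python, from plant import telemetry, vision, ctrl gives the robot as it stands.
- The arm moves only by the tool arm_command, never from a script. Its argument "series" is one flat list of numbers, 7 for each row, row after row: the shift along the tool's x, y, z in cm, then the turn, a rotation vector about the tool's x, y, z in degrees, then the closure, from 0 (fully open) to 1 (shut). A call has 1 to 10 rows; each row is the pose to reach, as a shift and turn from the pose commanded when the call began, along the tool's axes at that moment; what a row does not reach only later rows make up. A row lasts 1/12 s, in which the tool goes at most 41.7 mm and 7.16 degrees, less where a joint would pass 70% of its speed; a pose out of reach is approached as far as the arm can. A call with a gripper value outside its range is refused whole. The fingers move at their own pace and stop on an object; "force" is the grip in N (left out, the last holds). Time passes only in rows, so rows that repeat a pose let the fingers close. It gives the time, the measured TCP pose, the force, the opening and the grip force at its end, in the units of the state.
- telemetry.get_state(): the state, without advancing time (a new reading comes with each control period).
- vision.read_camera(name): name is "scene" or "side" or "wrist"; returns a dict with "color" (480x640x3 uint8, blue, green, red), "K" (3x3 intrinsics, pixels), "rvec" (rotation vector, rad) and "tvec" (3), from world to camera coordinates, as OpenCV has them; the wrist camera has in their place "T_tool_cam" (4x4, takes a point from camera to tool coordinates, whose origin is the TCP and whose axes are the flange's). Camera axes: x right, y down, z forward; pixel columns grow to the right and rows downward; lengths in m; the calibration is good to about 2 mm. The wrist camera is an equidistant fisheye: a pixel r from the principal point sees the ray r / f radians off the axis. A picture is of the moment at which its call begins: read the wrist's pose just before it. There is no depth.
- ctrl.sign_off(): hands the job in; it is judged then, once.
The state is a dict: "time": time; "qpos": joint angles; "dq": joint speeds; "joint_efforts": joint torques, N m; "eef_pos": TCP position; "tcp_rot": TCP orientation; "contact_force": force on the tool from outside, world axes, zero at the start; "wrist_torque": the same for the moment, N m; "opening": opening from 0.0 (shut) to 1.0 (fully open); "finger_force": force on a finger pad.
Only numpy, scipy, OpenCV 4.12 (cv2) and the standard library are available. Lean on these libraries where they do the work, as an engineer would, in place of code of your own. Each camera call takes 0.05 s, during which the arm holds its last target. There are 200 camera calls.

### The job

Pick out the four tall slim sample jars and stand each one upright inside the round holder of the same colour as its cap, on the holder's floor. Keep every jar upright all the way, and leave the two low wide jars where they are.

Things in the scene. Friction and masses are not known exactly. Their poses are not given: they have to be found in the camera images.
- jar_blue: Tall slim sample jar with a blue cap: 84 mm high; pale body 32 mm in diameter and 60 mm high, and above it the smooth round blue cap, 36 mm in diameter and 24 mm high (grip it here, any direction). About 60 g, loose, standing upright at the start. Origin: centre of its underside; z up along its axis.
- jar_red: Tall slim sample jar with a red cap: 84 mm high; pale body 32 mm in diameter and 60 mm high, and above it the smooth round red cap, 36 mm in diameter and 24 mm high (grip it here, any direction). About 60 g, loose, standing upright at the start. Origin: centre of its underside; z up along its axis.
- jar_yellow: Tall slim sample jar with a yellow cap: 84 mm high; pale body 32 mm in diameter and 60 mm high, and above it the smooth round yellow cap, 36 mm in diameter and 24 mm high (grip it here, any direction). About 60 g, loose, standing upright at the start. Origin: centre of its underside; z up along its axis.
- jar_black: Tall slim sample jar with a black cap: 84 mm high; pale body 32 mm in diameter and 60 mm high, and above it the smooth round black cap, 36 mm in diameter and 24 mm high (grip it here, any direction). About 60 g, loose, standing upright at the start. Origin: centre of its underside; z up along its axis.
- holder_blue: Round blue jar holder fixed to the bench, an open ring with a white floor: 72 mm outside diameter, 52 mm inside diameter, rim 14 mm above the bench, floor 4 mm above the bench. Origin: centre of its underside, on the bench; z up.
- holder_red: Round red jar holder fixed to the bench, an open ring with a white floor: 72 mm outside diameter, 52 mm inside diameter, rim 14 mm above the bench, floor 4 mm above the bench. Origin: centre of its underside, on the bench; z up.
- holder_yellow: Round yellow jar holder fixed to the bench, an open ring with a white floor: 72 mm outside diameter, 52 mm inside diameter, rim 14 mm above the bench, floor 4 mm above the bench. Origin: centre of its underside, on the bench; z up.
- holder_black: Round black jar holder fixed to the bench, an open ring with a white floor: 72 mm outside diameter, 52 mm inside diameter, rim 14 mm above the bench, floor 4 mm above the bench. Origin: centre of its underside, on the bench; z up.
- low_blue: Low wide jar with a blue cap, not part of the job: 44 mm high, cap 56 mm in diameter. Loose. Origin: centre of its underside; z up.
- low_yellow: Low wide jar with a yellow cap, not part of the job: 44 mm high, cap 56 mm in diameter. Loose. Origin: centre of its underside; z up.
Not all that is in view belongs to the job. Leave any turquoise look-alike of the low_yellow alone.

How it is judged:
At the end, for the whole second after the job is handed in: Each tall jar stands inside the holder of its cap's colour: centres within 12 mm horizontally, underside on the holder's floor (1 to 8 mm above the bench), within 0.1 rad of upright and at rest; both low jars are upright within 20 mm of where they began (horizontal distance between jar_blue and holder_blue below 0.012 m and z of jar_blue in the frame of holder_blue between 0.001 and 0.008 m and angle between each of jar_blue, jar_red, jar_yellow, jar_black, low_blue, low_yellow's own z axis and vertical below 0.1 rad and linear speed of each of jar_blue, jar_red, jar_yellow, jar_black below 0.02 m/s and horizontal distance between jar_red and holder_red below 0.012 m and z of jar_red in the frame of holder_red between 0.001 and 0.008 m and horizontal distance between jar_yellow and holder_yellow below 0.012 m and z of jar_yellow in the frame of holder_yellow between 0.001 and 0.008 m and horizontal distance between jar_black and holder_black below 0.012 m and z of jar_black in the frame of holder_black between 0.001 and 0.008 m and distance of each of low_blue, low_yellow from where it was at the start of the episode below 0.02 m); the robot touches nothing.
It fails at once if a tall jar is tipped more than 0.6 rad from upright (angle between any of jar_blue, jar_red, jar_yellow, jar_black's own z axis and vertical above 0.6 rad).
It fails at once if a low wide jar is moved more than 20 mm (distance of any of low_blue, low_yellow from where it was at the start of the episode above 0.02 m).
It also fails if it takes over 86 s, if anything falls off the work surface, if the arm or the gripper's body presses on something with over 40 N, if the wrist force passes 120 N, or if a joint passes its speed limit or range.

## Working session

There is one attempt and no reset: what is moved stays moved. The work goes in short steps, Python scripts to look and compute and a tool call to move; the robot and the scene stay as the last step left them, time stands still between calls to the robot, and variables do not carry over. Pictures are saved under pics/ and viewed, at most 14 in all, crops included, and the job is handed in when it is done.

Besides the shell and the picture viewer there is one more tool, called after "Call:" as a command line: name --argument value ..., lists and objects as JSON in quotes. arm_command: Moves the arm, as the interface text tells. Its arguments: {"type":"object","properties":{"series":{"type":"array","items":{"type":"number"}},"force":{"type":"number"}},"required":["series"]}

```bash
mkdir -p pics; ls; python3 - <<'E'
from plant import telemetry, vision, ctrl
import cv2,numpy as np
s=telemetry.get_state();print(s['time'],s['eef_pos'],s['tcp_rot'],s['opening'])
for n in ['scene','side']:
    r=vision.read_camera(n);cv2.imwrite(f'pics/{n}0.png',r['color']);np.savez(f'{n}0.npz',**r)
    R=cv2.Rodrigues(np.array(r['rvec'],float))[0];print(n,r['K'],-R.T@np.array(r['tvec']).ravel())
E
```

```text
pics
0.0 [ 0.3023621  -0.6027392   0.22991504] [ 9.73119259e-01  2.30298649e-01 -9.92751882e-05 -1.19567145e-03] 0.9984152768487591
scene [[550.33652057   0.         316.58734946]
 [  0.         550.33652057 234.92380768]
 [  0.           0.           1.        ]] [0.83980917 0.50130874 0.96131672]
side [[473.27571767   0.         319.44506519]
 [  0.         473.27571767 240.94938015]
 [  0.           0.           1.        ]] [0.10626122 0.52631272 0.63351654]
```

View pics/scene0.png

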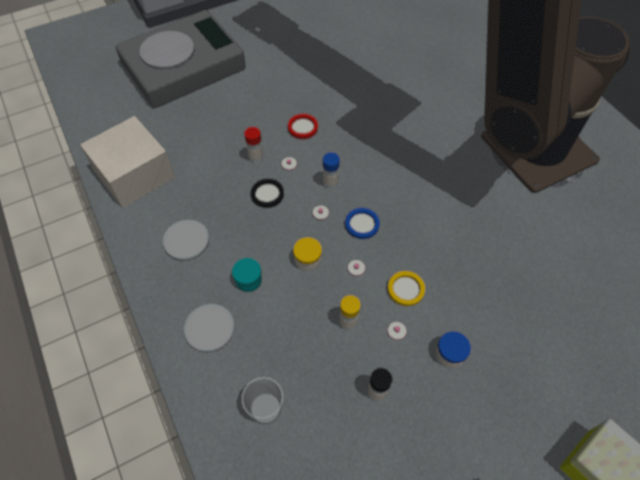

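View pics/side0.png

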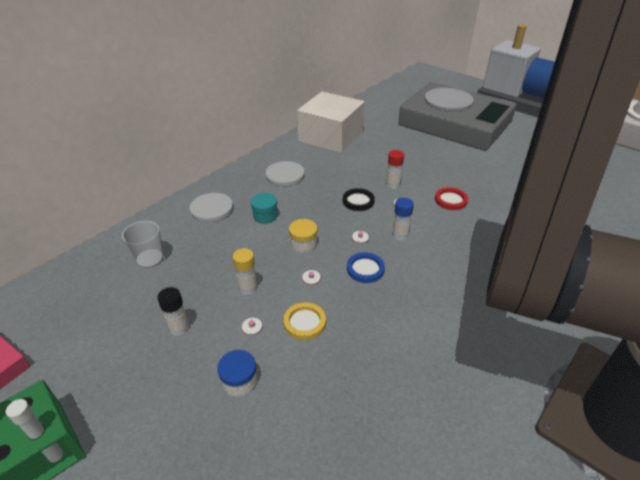

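Scene view:
- **Tall jars:** red (253,140), blue (331,165), yellow (350,307), black (380,380).
- **Could be mistaken for them:** low yellow (307,250), low blue (453,347), turquoise (247,274), the glass beaker (263,398) and the pink-dotted discs.
- **Holders:** red (303,126), black (267,193), blue (362,223), yellow (406,288).

The slim two-tone jars match the description. Next I'll measure them from both views and make one close crop.

```bash
cat > h.py <<'E'
import cv2,numpy as np
from scipy.ndimage import label
def mask(img,c):
    h=cv2.cvtColor(img,cv2.COLOR_BGR2HSV);H,S,V=[h[...,i].astype(int) for i in range(3)]
    return {'red':((H<8)|(H>172))&(S>150)&(V>80),'blue':(H>105)&(H<125)&(S>140)&(V>60),
      'yellow':(H>15)&(H<32)&(S>150)&(V>90),'black':V<48}[c]
def blob(img,c,p,r=10):
    L,n=label(mask(img,c),np.ones((3,3)));y,x=np.mgrid[:480,:640]
    d=np.where(L>0,np.hypot(x-p[0],y-p[1]),1e9)
    ids=[i for i in np.unique(L[d<30]) if i and (L==i).sum()>40]
    k=min(ids,key=lambda i:d[L==i].min());m=L==k
    cs,_=cv2.findContours(m.astype('uint8'),cv2.RETR_EXTERNAL,cv2.CHAIN_APPROX_NONE)
    M=cv2.moments(max(cs,key=len));return np.array([M['m10'],M['m01']])/M['m00'],M['m00']
def ray(r,p):
    R=cv2.Rodrigues(np.array(r['rvec'],float))[0];t=np.array(r['tvec'],float).ravel()
    return -R.T@t,R.T@np.linalg.inv(r['K'])@[p[0],p[1],1]
def plane(r,p,z):
    o,d=ray(r,p);return (o+d*(z-o[2])/d[2])[:2]
def tri(a,p,b,q):
    o,d=ray(a,p);u,e=ray(b,q)
    s=np.linalg.lstsq(np.c_[d,-e],u-o,rcond=None)[0];return (o+d*s[0]+u+e*s[1])/2
E
python3 - <<'E'
from h import *
a=dict(np.load('scene0.npz'));b=dict(np.load('side0.npz'))
T=[('jar','red',(253,135),(396,158),.072),('jar','blue',(331,161),(403,207),.072),('jar','yellow',(350,306),(244,260),.072),('jar','black',(380,380),(171,299),.072),
('low','yellow',(307,250),(303,230),.037),('low','blue',(453,347),(238,368),.037),
('hol','red',(303,117),(451,207),.009),('hol','blue',(362,238),(366,279),.009),('hol','yellow',(406,303),(305,336),.009),('hol','black',(267,205),(358,191),.009)]
for k,c,p,q,z in T:
    P,A=blob(a['color'],c,p);Q,B=blob(b['color'],c,q)
    u,v=plane(a,P,z),plane(b,Q,z);m=(u+v)/2
    print(k,c,P.round(1),A,Q.round(1),B,'tri',tri(a,P,b,Q).round(4),u.round(4),v.round(4),'mean',m.round(4),np.hypot(*m).round(3))
A=a['color'][100:420,220:480];B=b['color'][130:410,130:480]
A=cv2.resize(A,(455,560),interpolation=3);B=cv2.resize(B,(345,276),interpolation=3)
o=np.zeros((560,800,3),'uint8');o[:,:455]=A;o[:276,455:]=B;cv2.imwrite('pics/crop.png',o)
E
```

```text
jar red [252.5 135.2] 188.0 [395.6 157.5] 167.5 tri [ 0.5822 -0.2807  0.0719] [ 0.582 -0.281] [ 0.582  -0.2802] mean [ 0.582  -0.2806] 0.646
jar blue [330.7 161.4] 213.0 [403.7 206.7] 235.5 tri [ 0.4681 -0.1387  0.0714] [ 0.4684 -0.1382] [ 0.4677 -0.1382] mean [ 0.468  -0.1382] 0.488
jar yellow [350.  305.8] 301.0 [243.2 259.1] 308.0 tri [0.5961 0.1662 0.0722] [0.596  0.1659] [0.5962 0.1662] mean [0.5961 0.1661] 0.619
jar black [380.3 379.9] 364.5 [169.8 299.5] 415.0 tri [0.6175 0.3037 0.0701] [0.618  0.3042] [0.6157 0.3044] mean [0.6168 0.3043] 0.688
low yellow [307.  250.3] 543.0 [302.7 229.7] 413.0 tri [0.6013 0.0099 0.0355] [0.6018 0.0108] [0.6001 0.0111] mean [0.6009 0.011 ] 0.601
low blue [453.9 346.6] 708.0 [236.3 367.5] 981.5 tri [0.4633 0.3062 0.0356] [0.4639 0.3063] [0.4625 0.3068] mean [0.4632 0.3066] 0.555
hol red [302.4 125.6] 535.0 [451.1 198.1] 503.0 tri [ 0.4472 -0.3117  0.0056] [ 0.4486 -0.3088] [ 0.4453 -0.307 ] mean [ 0.4469 -0.3079] 0.543
hol blue [361.9 222.7] 753.5 [365.3 267. ] 812.0 tri [ 0.4621 -0.0116  0.0053] [ 0.4635 -0.0096] [ 0.46   -0.0084] mean [ 0.4618 -0.009 ] 0.462
hol yellow [405.9 287.8] 951.5 [304.2 320.6] 1104.0 tri [0.4634 0.1588 0.0055] [0.4647 0.1598] [0.4614 0.161 ] mean [0.463  0.1604] 0.49
hol black [266.8 192.8] 678.0 [358.  199.3] 494.0 tri [ 0.6038 -0.1748  0.0047] [ 0.6049 -0.1716] [ 0.6004 -0.1702] mean [ 0.6027 -0.1709] 0.626
```

View pics/crop.png

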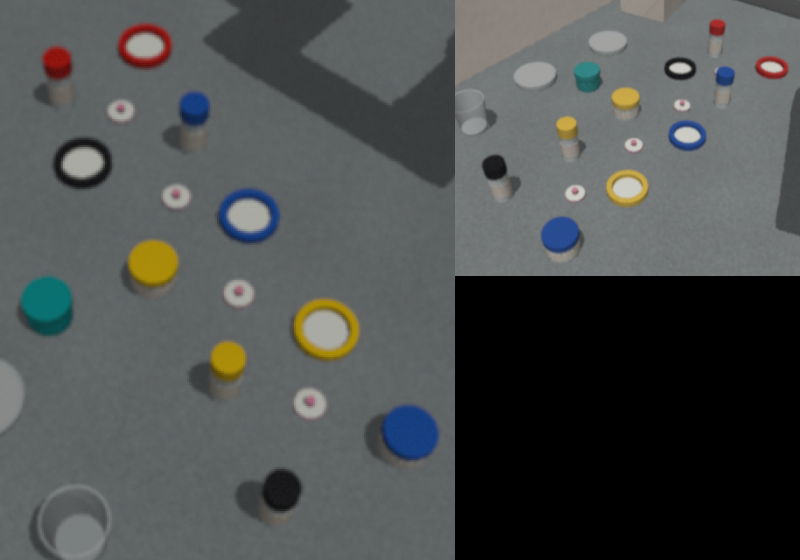

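The crop confirms the four slim two-tone jars, and the triangulated cap heights of about 72 mm agree with the description. I'll start with red, squaring the tool to the world axes on the way.

```bash
cat > go.py <<'E'
import sys,numpy as np
from scipy.spatial.transform import Rotation as R
from plant import telemetry
s=telemetry.get_state();r=R.from_quat(s['tcp_rot']);t=np.array([float(v) for v in sys.argv[1:4]])
W=R.from_matrix(np.diag([1.,-1,-1]))
print(s['time'],np.round(s['eef_pos'],4),'shift cm',(r.inv().apply(t-s['eef_pos'])*100).round(2),'rot deg',np.degrees((r.inv()*W).as_rotvec()).round(2),'open',s['opening'],np.round(s['qpos'],2))
E
python3 go.py .582 -.2806 .14
```

```text
0.1 [ 0.3024 -0.6028  0.2301] shift cm [ 39.43 -16.25   9.05] rot deg [-1.200e-01  1.000e-02  2.663e+01] open 0.999929291694648 [-1.26  0.29  1.58  0.    1.28 -0.15]
```

Call:
arm_command --series '[39.43,-16.25,9,0,0,26.63,0.25,39.43,-16.25,9,0,0,26.63,0.25,39.43,-16.25,9,0,0,26.63,0.25,39.43,-16.25,9,0,0,26.63,0.25,39.43,-16.25,9,0,0,26.63,0.25,39.43,-16.25,9,0,0,26.63,0.25,39.43,-16.25,9,0,0,26.63,0.25,39.43,-16.25,9,0,0,26.63,0.25,39.43,-16.25,9,0,0,26.63,0.25,39.43,-16.25,9,0,0,26.63,0.25]' --force 30

```text
time: 0.93
eef_pos: [0.5705, -0.2937, 0.1444]
tcp_rot: [1.0, -0.0, -0.0, -0.0]
contact_force: [0.4, -0.9, -0.0]
opening: 0.749
finger_force: 0.0
```

Call:
arm_command --series '[0,0,0,0,0,0,0.25]'

```text
time: 1.02
eef_pos: [0.5721, -0.2889, 0.1424]
tcp_rot: [1.0, 0.003, -0.001, -0.002]
contact_force: [-0.9, -0.2, -0.9]
opening: 0.754
finger_force: 0.0
```

```bash
python3 go.py .582 -.2806 .14
```

```text
1.0167 [ 0.5721 -0.2889  0.1424] shift cm [ 1.   -0.83  0.24] rot deg [-0.29  0.12  0.37] open 0.7543171232189273 [-0.63  0.3   1.73  0.    1.12  0.94]
```

Call:
arm_command --series '[1,-0.8,0.2,0,0,0,0.25,1,-0.8,0.2,0,0,0,0.25,1,-0.8,0.2,0,0,0,0.25,1,-0.8,0.2,0,0,0,0.25]'

```text
time: 1.35
eef_pos: [0.5793, -0.2889, 0.1436]
tcp_rot: [1.0, -0.001, 0.0, 0.0]
contact_force: [0.0, -0.2, 0.9]
opening: 0.748
finger_force: 0.0
```

```bash
cat > wr.py <<'E'
import sys,numpy as np,cv2
from scipy.spatial.transform import Rotation as R
from plant import telemetry,vision
from h import mask
from scipy.ndimage import label
# usage: wr.py colour z [png]: list blobs of colour, cast onto plane z
c,z=sys.argv[1],float(sys.argv[2]);s=telemetry.get_state();w=vision.read_camera('wrist');K=w['K'];im=w['color']
T=np.eye(4);T[:3,:3]=R.from_quat(s['tcp_rot']).as_matrix();T[:3,3]=s['eef_pos'];T=T@w['T_tool_cam']
L,n=label(mask(im,c))
for i in range(1,n+1):
    m=(L==i).astype('uint8')
    if m.sum()<80: continue
    cs,_=cv2.findContours(m,cv2.RETR_EXTERNAL,cv2.CHAIN_APPROX_NONE);p=max(cs,key=len).reshape(-1,2).astype(float)
    q=(p-K[:2,2])/[K[0,0],K[1,1]];th=np.hypot(*q.T);d=np.c_[q/th[:,None]*np.sin(th)[:,None],np.cos(th)]@T[:3,:3].T
    g=(T[:3,3]+d*((z-T[2,3])/d[:,2])[:,None])[:,:2].astype('f4')
    (cx,cy),rad=cv2.minEnclosingCircle(g)
    print(c,'px',p.mean(0).round(),'area',m.sum(),'centre',round(cx,4),round(cy,4),'diam',round(2*rad,4))
print(np.round(s['eef_pos'],4),s['time'],T[:3,3].round(3))
if len(sys.argv)>3: cv2.imwrite('pics/'+sys.argv[3],im)
E
python3 wr.py red .084 w1.png
```

```text
red px [303. 247.] area 2461 centre 0.5823 -0.2785 diam 0.035
red px [343. 361.] area 2183 centre 0.5013 -0.3029 diam 0.0565
[ 0.5793 -0.2889  0.1436] 1.35 [ 0.649 -0.289  0.287]
```

View pics/w1.png

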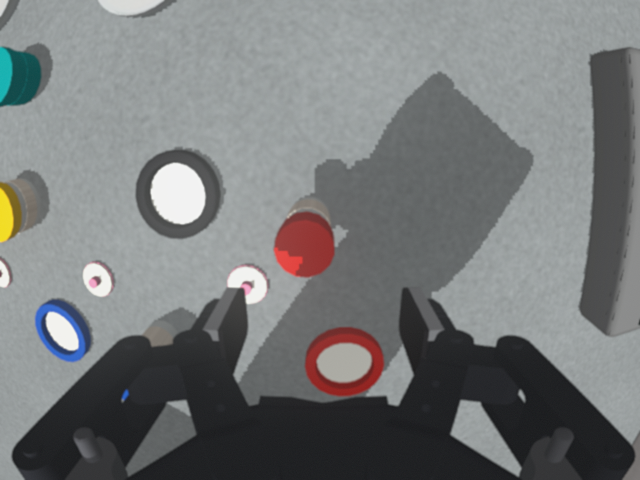

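The wrist view shows the red-capped jar at pixel (303,247). It sits at (0.582, -0.279) with a diameter of 35 mm, which agrees with the other cameras. I'll align, descend and grip.

Call:
arm_command --series '[0.3,-0.9,0,0,0,0,0.25,0.3,-0.9,0,0,0,0,0.25,0.3,-0.9,0,0,0,0,0.25]'

```text
time: 1.65
eef_pos: [0.5826, -0.2787, 0.1435]
tcp_rot: [1.0, -0.0, 0.0, 0.0]
contact_force: [-0.2, -0.1, -1.2]
opening: 0.747
finger_force: 0.0
```

```bash
python3 go.py .582 -.2795 .051;python3 wr.py red .084;python3 wr.py red .014; python3 wr.py black .014|head -3
```

```text
1.65 [ 0.5826 -0.2787  0.1435] shift cm [-0.06  0.08  9.25] rot deg [ 0.01 -0.01 -0.02] open 0.7470473408165325 [-0.6   0.3   1.72 -0.    1.12  0.97]
red px [322. 253.] area 2542 centre 0.5828 -0.2784 diam 0.0356
red px [355. 365.] area 2207 centre 0.5019 -0.3008 diam 0.0573
[ 0.5826 -0.2787  0.1435] 1.65 [ 0.652 -0.279  0.287]
red px [322. 253.] area 2543 centre 0.5584 -0.2782 diam 0.0472
red px [355. 364.] area 2208 centre 0.4498 -0.3081 diam 0.077
[ 0.5826 -0.2788  0.1435] 1.7 [ 0.653 -0.279  0.287]
black px [322. 417.] area 52124 centre 0.1506 -0.2806 diam 1.074
[ 0.5827 -0.2788  0.1435] 1.75 [ 0.653 -0.279  0.287]
```

Call:
arm_command --series '[0,0,4,0,0,0,0.25,0,0,7.5,0,0,0,0.25,0,0,9.2,0,0,0,0.25,0,0,9.2,0,0,0,0.25,0,0,9.2,0,0,0,1,0,0,9.2,0,0,0,1,0,0,9.2,0,0,0,1,0,0,9.2,0,0,0,1,0,0,9.2,0,0,0,1,0,0,9.2,0,0,0,1]'

```text
time: 2.63
eef_pos: [0.5842, -0.2796, 0.0537]
tcp_rot: [1.0, 0.0, 0.002, 0.001]
contact_force: [-0.1, 0.0, 4.9]
opening: 0.415
finger_force: 30.7
```

Call:
arm_command --series '[0,0,0,0,0,0,1,0,0,0,0,0,0,1]'

```text
time: 2.8
eef_pos: [0.5842, -0.2796, 0.0537]
tcp_rot: [1.0, 0.0, 0.002, 0.001]
contact_force: [1.5, 0.4, 6.6]
opening: 0.41
finger_force: 30.8
```

Call:
arm_command --series '[0,0,-3,0,0,0,1,0,0,-5,0,0,0,1,-3,0.7,-5,0,0,0,1,-6,1.5,-5,0,0,0,1,-9,2.2,-5,0,0,0,1,-12,2.7,-5,0,0,0,1,-13.45,3,-5,0,0,0,1,-13.45,3,-5,0,0,0,1,-13.45,3,-5,0,0,0,1,-13.45,3,-5,0,0,0,1]'

```text
time: 3.63
eef_pos: [0.4493, -0.3089, 0.1017]
tcp_rot: [1.0, 0.0, 0.001, 0.0]
contact_force: [1.3, -0.3, -0.7]
opening: 0.415
finger_force: 30.4
```

```bash
python3 - <<'E'
from plant import telemetry,vision
import cv2
s=telemetry.get_state();print(s['eef_pos'],s['finger_force'],s['contact_force'])
cv2.imwrite('pics/w2.png',vision.read_camera('wrist')['color'])
E
python3 wr.py red .09
```

```text
[ 0.44926691 -0.3088818   0.10171565] 30.423213243484497 [ 1.2824517  -0.29070346 -0.65569552]
red px [356. 229.] area 1185 centre 0.4734 -0.3187 diam 0.0407
red px [283. 234.] area 1115 centre 0.4734 -0.2961 diam 0.0388
red px [323. 326.] area 7587 centre 0.4258 -0.3098 diam 0.0584
[ 0.4494 -0.3088  0.1016] 3.6833 [ 0.519 -0.309  0.245]
```

View pics/w2.png

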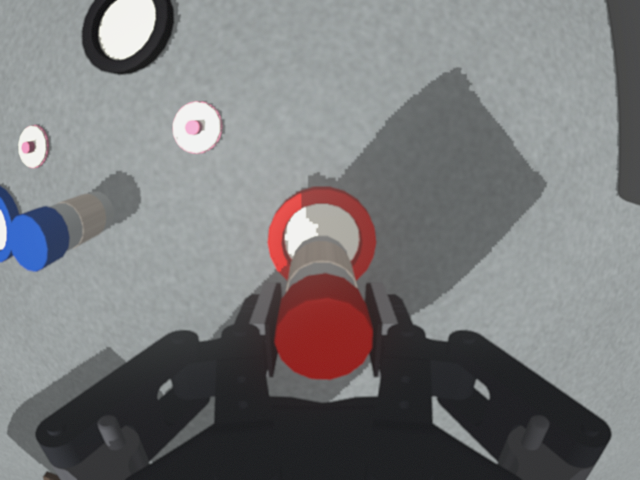

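The jar is held upright and centred over the red holder at about (322,235). Lowering and releasing it now.

Call:
arm_command --series '[0,0,2.5,0,0,0,1,0,0,4,0,0,0,1,0,0,4.4,0,0,0,1,0,0,4.4,0,0,0,1,0,0,4.4,0,0,0,1]'

```text
time: 4.15
eef_pos: [0.4492, -0.3086, 0.0574]
tcp_rot: [1.0, 0.001, 0.0, 0.0]
contact_force: [1.2, 0.7, 0.3]
opening: 0.411
finger_force: 30.1
```

Call:
arm_command --series '[0,0,0,0,0,0,0.5,0,0,0,0,0,0,0.25,0,0,0,0,0,0,0.25,0,0,0,0,0,0,0.25,0,0,-4,0,0,0,0.25,0,0,-8,0,0,0,0.25,0,0,-9,0,0,0,0.25,0,-3,-9,0,0,0,0.25,1,-7,-9,0,0,0,0.25,1,-10,-9,0,0,0,0.25]'

```text
time: 4.98
eef_pos: [0.459, -0.2076, 0.1481]
tcp_rot: [1.0, -0.001, 0.001, 0.0]
contact_force: [0.1, 0.2, -0.5]
opening: 0.747
finger_force: 0.0
```

```bash
python3 go.py .468 -.1382 .145; python3 wr.py blue .084; python3 wr.py red .088
```

```text
4.9833 [ 0.459  -0.2076  0.1481] shift cm [ 0.89 -6.94  0.31] rot deg [ 0.02 -0.12 -0.08] open 0.7472281620535599 [-0.63 -0.01  2.07  0.    1.08  0.94]
blue px [ 99. 220.] area 1534 centre 0.4787 -0.0598 diam 0.0527
blue px [205. 236.] area 2285 centre 0.4676 -0.1366 diam 0.0351
[ 0.459  -0.2076  0.1481] 4.9833 [ 0.529 -0.208  0.292]
red px [459. 240.] area 4146 centre 0.4622 -0.2909 diam 0.0796
[ 0.4578 -0.2026  0.1469] 5.0333 [ 0.528 -0.203  0.29 ]
```

Call:
arm_command --series '[0.5,-4,0,0,0,0,0.25,0.9,-7.1,0,0,0,0,0.25,0.9,-7.1,0,0,0,0,0.25,0.9,-7.1,0,0,0,0,0.25]'

```text
time: 5.42
eef_pos: [0.4674, -0.137, 0.1474]
tcp_rot: [1.0, 0.001, 0.0, 0.0]
contact_force: [0.4, 0.1, -0.5]
opening: 0.752
finger_force: 0.0
```

```bash
python3 wr.py blue .084; python3 wr.py blue .014;python3 go.py .4678 -.137 .051
```

```text
blue px [169. 228.] area 1894 centre 0.4809 -0.0418 diam 0.0522
blue px [321. 249.] area 2454 centre 0.4678 -0.1363 diam 0.0349
[ 0.4674 -0.137   0.1474] 5.4167 [ 0.537 -0.137  0.291]
blue px [168. 228.] area 1885 centre 0.462 -0.0096 diam 0.07
blue px [320. 249.] area 2458 centre 0.4442 -0.1362 diam 0.0469
[ 0.4675 -0.1379  0.1475] 5.4667 [ 0.537 -0.138  0.291]
5.5167 [ 0.4675 -0.1384  0.1475] shift cm [ 0.03 -0.15  9.65] rot deg [ 0.05 -0.03 -0.01] open 0.7485552317826254 [-0.5  -0.04  2.1  -0.    1.08  1.08]
```

Call:
arm_command --series '[0,-0.1,4,0,0,0,0.25,0,-0.1,7.5,0,0,0,0.25,0,-0.1,9.5,0,0,0,0.25,0,-0.1,9.5,0,0,0,0.25,0,-0.1,9.5,0,0,0,1,0,-0.1,9.5,0,0,0,1,0,-0.1,9.5,0,0,0,1,0,-0.1,9.5,0,0,0,1,0,-0.1,9.5,0,0,0,1,0,-0.1,9.5,0,0,0,1]'

```text
time: 6.35
eef_pos: [0.4687, -0.1376, 0.0542]
tcp_rot: [1.0, 0.0, 0.002, 0.001]
contact_force: [-0.2, -0.0, 4.6]
opening: 0.41
finger_force: 30.3
```

Call:
arm_command --series '[0,0,-3,0,0,0,1,0,0,-5,0,0,0,1,0,-3,-5,0,0,0,1,-0.2,-6,-5,0,0,0,1,-0.5,-9,-5,0,0,0,1,-0.6,-12,-5,0,0,0,1,-0.6,-12.7,-5,0,0,0,1,-0.6,-12.7,-5,0,0,0,1,-0.6,-12.7,-5,0,0,0,1]'

```text
time: 7.1
eef_pos: [0.4613, -0.0097, 0.1024]
tcp_rot: [1.0, 0.001, 0.0, 0.0]
contact_force: [0.6, 0.6, -1.2]
opening: 0.413
finger_force: 30.5
```

```bash
python3 wr.py blue .09 w3.png; python3 go.py .462 -.0096 .058
```

```text
blue px [336. 190.] area 84 centre 0.506 -0.0159 diam 0.0063
blue px [283. 229.] area 1131 centre 0.4871 0.0033 diam 0.0393
blue px [362. 235.] area 898 centre 0.4845 -0.0235 diam 0.0352
blue px [324. 326.] area 6869 centre 0.4376 -0.0111 diam 0.0553
[ 0.4613 -0.0097  0.1024] 7.1 [ 0.531 -0.01   0.246]
7.15 [ 0.4615 -0.0103  0.1025] shift cm [ 0.05 -0.07  4.45] rot deg [ 0.03 -0.02  0.01] open 0.40603954226148364 [-0.24 -0.04  2.19 -0.    0.99  1.33]
```

View pics/w3.png

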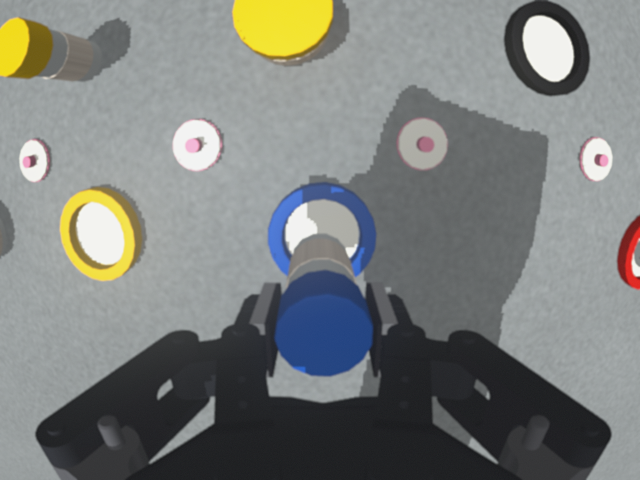

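The blue jar is held and centred over the blue holder at about (322,233). Lowering, releasing, then on to the yellow jar.

Call:
arm_command --series '[0,0,2.5,0,0,0,1,0,0,4,0,0,0,1,0,0,4.4,0,0,0,1,0,0,4.4,0,0,0,1,0,0,4.4,0,0,0,1,0,0,4.4,0,0,0,0.5,0,0,4.4,0,0,0,0.25,0,0,4.4,0,0,0,0.25,0,0,4.4,0,0,0,0.25]'

```text
time: 7.9
eef_pos: [0.4614, -0.0099, 0.0585]
tcp_rot: [1.0, -0.0, 0.0, 0.0]
contact_force: [0.6, -0.2, -0.7]
opening: 0.75
finger_force: 0.0
```

Call:
arm_command --series '[0,0,-4,0,0,0,0.25,0,0,-8,0,0,0,0.25,0,0,-9,0,0,0,0.25,2.3,-3,-9,0,0,0,0.25,4.6,-6,-9,0,0,0,0.25,6.9,-9,-9,0,0,0,0.25,9.2,-12,-9,0,0,0,0.25,11.5,-15,-9,0,0,0,0.25,13.4,-17.6,-9,0,0,0,0.25,13.4,-17.6,-9,0,0,0,0.25]'

```text
time: 8.73
eef_pos: [0.5978, 0.1704, 0.1483]
tcp_rot: [1.0, 0.002, 0.001, -0.001]
contact_force: [-0.0, -0.3, 0.5]
opening: 0.751
finger_force: 0.0
```

Call:
arm_command --series '[0,0,0,0,0,0,0.25,0,0,0,0,0,0,0.25]'

```text
time: 8.9
eef_pos: [0.5946, 0.1661, 0.1477]
tcp_rot: [1.0, 0.0, -0.001, 0.0]
contact_force: [-0.7, -0.4, -0.1]
opening: 0.75
finger_force: 0.0
```

```bash
python3 wr.py yellow .084; python3 wr.py yellow .014;python3 go.py .596 .166 .051
```

```text
yellow px [519. 223.] area 3478 centre 0.612 0.0399 diam 0.0503
yellow px [320. 246.] area 2705 centre 0.5973 0.1675 diam 0.0385
yellow px [329. 360.] area 1979 centre 0.5145 0.1618 diam 0.0538
yellow px [  5. 371.] area 93 centre 0.4637 0.478 diam 0.035
[0.5946 0.1661 0.1477] 8.9 [0.665 0.166 0.291]
yellow px [519. 223.] area 3491 centre 0.5934 -0.0025 diam 0.067
yellow px [319. 245.] area 2712 centre 0.5747 0.1686 diam 0.0516
yellow px [328. 360.] area 1993 centre 0.4638 0.1605 diam 0.0722
yellow px [  5. 369.] area 112 centre 0.3983 0.5835 diam 0.0561
[0.5945 0.1656 0.1479] 8.95 [0.665 0.165 0.291]
9.0 [0.5945 0.1654 0.1481] shift cm [ 0.15 -0.07  9.71] rot deg [ 0.02  0.05 -0.05] open 0.7491406383038525 [ 0.11  0.24  1.79 -0.    1.11  1.68]
```

Call:
arm_command --series '[0.15,-0.1,4,0,0,0,0.25,0.15,-0.1,7.5,0,0,0,0.25,0.15,-0.1,9.6,0,0,0,0.25,0.15,-0.1,9.6,0,0,0,0.25,0.15,-0.1,9.6,0,0,0,1,0.15,-0.1,9.6,0,0,0,1,0.15,-0.1,9.6,0,0,0,1,0.15,-0.1,9.6,0,0,0,1,0.15,-0.1,9.6,0,0,0,1,0.15,-0.1,9.6,0,0,0,1]'

```text
time: 9.83
eef_pos: [0.5986, 0.1674, 0.0549]
tcp_rot: [1.0, 0.0, 0.002, -0.0]
contact_force: [-0.4, -1.9, 6.6]
opening: 0.411
finger_force: 31.0
```

Call:
arm_command --series '[0,0,-3,0,0,0,1,0,0,-5,0,0,0,1,-3,0.2,-5,0,0,0,1,-6,0.4,-5,0,0,0,1,-9,0.6,-5,0,0,0,1,-12,0.7,-5,0,0,0,1,-13.3,0.7,-5,0,0,0,1,-13.3,0.7,-5,0,0,0,1,-13.3,0.7,-5,0,0,0,1,-13.3,0.7,-5,0,0,0,1]'

```text
time: 10.67
eef_pos: [0.465, 0.1604, 0.103]
tcp_rot: [1.0, -0.0, 0.001, -0.0]
contact_force: [0.4, 0.4, -0.0]
opening: 0.413
finger_force: 30.5
```

```bash
python3 wr.py yellow .09 w4.png; python3 go.py .463 .160 .058
```

```text
yellow px [555.  46.] area 4897 centre 0.5842 0.0486 diam 0.048
yellow px [323. 229.] area 2997 centre 0.4866 0.1603 diam 0.0479
yellow px [323. 328.] area 7899 centre 0.441 0.1607 diam 0.0593
[0.465  0.1604 0.103 ] 10.6667 [0.535 0.16  0.247]
10.7167 [0.4652 0.1604 0.103 ] shift cm [-0.23  0.04  4.5 ] rot deg [-0.01 -0.1  -0.01] open 0.41285756846732335 [0.13 0.03 2.12 0.   0.99 1.7 ]
```

View pics/w4.png

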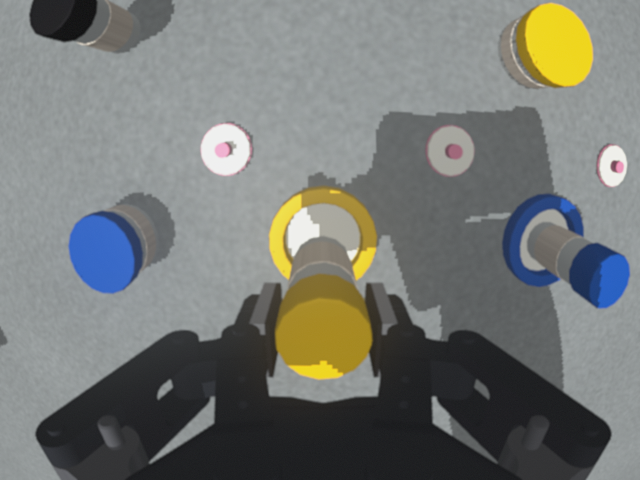

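The yellow jar is centred over its holder at about (323,236), and the blue jar stands in its own at about (545,240). Lowering, releasing, then the black jar.

Call:
arm_command --series '[-0.1,0,2.5,0,0,0,1,-0.1,0,4,0,0,0,1,-0.1,0,4.4,0,0,0,1,-0.1,0,4.4,0,0,0,1,-0.1,0,4.4,0,0,0,1,-0.1,0,4.4,0,0,0,0.5,-0.1,0,4.4,0,0,0,0.25,-0.1,0,4.4,0,0,0,0.25,-0.1,0,4.4,0,0,0,0.25]'

```text
time: 11.47
eef_pos: [0.4629, 0.1603, 0.0584]
tcp_rot: [1.0, 0.0, 0.0, -0.0]
contact_force: [-0.3, -0.3, 0.3]
opening: 0.748
finger_force: 0.0
```

Call:
arm_command --series '[0,0,-4,0,0,0,0.25,0,0,-8,0,0,0,0.25,0,0,-9,0,0,0,0.25,2.5,-2.4,-9,0,0,0,0.25,5,-4.8,-9,0,0,0,0.25,7.5,-7.2,-9,0,0,0,0.25,10,-9.6,-9,0,0,0,0.25,12.5,-12,-9,0,0,0,0.25,15.3,-14.4,-9,0,0,0,0.25,15.3,-14.4,-9,0,0,0,0.25]'

```text
time: 12.3
eef_pos: [0.6191, 0.3076, 0.1466]
tcp_rot: [1.0, 0.001, 0.001, -0.001]
contact_force: [-0.8, -0.6, -0.0]
opening: 0.752
finger_force: 0.0
```

Call:
arm_command --series '[0,0,0,0,0,0,0.25,0,0,0,0,0,0,0.25]'

```text
time: 12.47
eef_pos: [0.6152, 0.3041, 0.1476]
tcp_rot: [1.0, 0.0, -0.001, 0.0]
contact_force: [-0.8, 0.3, -0.5]
opening: 0.752
finger_force: 0.0
```

```bash
python3 wr.py black .084 w5.png;python3 go.py .617 .304 .051
```

```text
black px [322. 418.] area 52708 centre 0.2973 0.3032 diam 0.8169
[0.6152 0.3041 0.1476] 12.4667 [0.685 0.304 0.291]
12.5167 [0.615  0.3038 0.148 ] shift cm [ 0.21 -0.03  9.7 ] rot deg [ 0.03  0.06 -0.01] open 0.7475626440341868 [ 0.31  0.38  1.61 -0.    1.15  1.88]
```

View pics/w5.png

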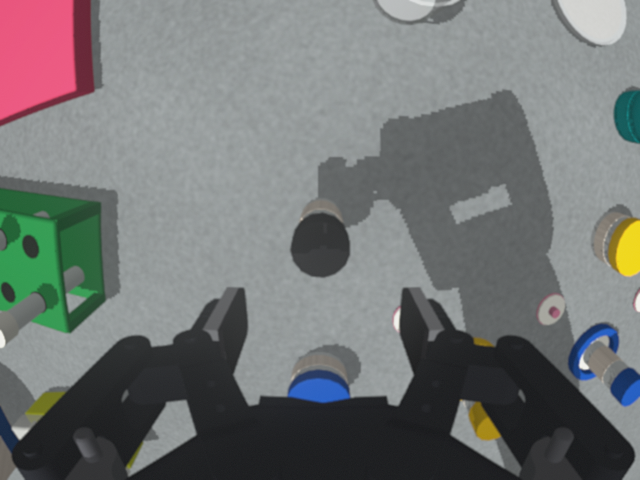

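The black-capped jar is at about (320,247), right where a centred jar appears. Only clutter lies nearby: the green rack at (50,260) and low blue at (320,385), which is below finger level. Gripping.

Call:
arm_command --series '[0.15,0,4,0,0,0,0.25,0.15,0,7.5,0,0,0,0.25,0.15,0,9.6,0,0,0,0.25,0.15,0,9.6,0,0,0,0.25,0.15,0,9.6,0,0,0,1,0.15,0,9.6,0,0,0,1,0.15,0,9.6,0,0,0,1,0.15,0,9.6,0,0,0,1,0.15,0,9.6,0,0,0,1,0.15,0,9.6,0,0,0,1]'

```text
time: 13.35
eef_pos: [0.6191, 0.3048, 0.0556]
tcp_rot: [1.0, 0.0, 0.002, -0.001]
contact_force: [-0.6, -0.9, 7.1]
opening: 0.412
finger_force: 31.2
```

Call:
arm_command --series '[0,0,-3,0,0,0,1,0,0,-6,0,0,0,1,0,0,-8,0,0,0,1,0,3,-8,0,0,0,1,0,6,-8,0,0,0,1,0,9,-8,0,0,0,1,0,12,-8,0,0,0,1,0,15,-8,0,0,0,1,0,18,-8,0,0,0,1,0,21,-8,0,0,0,1]'

```text
time: 14.18
eef_pos: [0.6171, 0.093, 0.1327]
tcp_rot: [1.0, 0.0, 0.0, -0.0]
contact_force: [0.6, 0.3, -0.2]
opening: 0.41
finger_force: 30.7
```

Call:
arm_command --series '[-0.1,3,0,0,0,0,1,-0.3,6,0,0,0,0,1,-0.5,9,0,0,0,0,1,-0.7,12,0,0,0,0,1,-0.9,15,0,0,0,0,1,-1.1,18,0,0,0,0,1,-1.3,21,0,0,0,0,1,-1.4,24,0,0,0,0,1,-1.4,26,0,0,0,0,1,-1.4,26.6,0,0,0,0,1]'

```text
time: 15.02
eef_pos: [0.6032, -0.1749, 0.1328]
tcp_rot: [1.0, -0.002, 0.0, 0.001]
contact_force: [0.1, -0.6, -1.0]
opening: 0.41
finger_force: 30.7
```

Call:
arm_command --series '[0,0,0,0,0,0,1,0,0,1.5,0,0,0,1,0,0,3,0,0,0,1,0,0,3,0,0,0,1,0,0,3,0,0,0,1]'

```text
time: 15.43
eef_pos: [0.6025, -0.1699, 0.1013]
tcp_rot: [1.0, 0.001, -0.001, -0.001]
contact_force: [0.4, 0.4, -0.7]
opening: 0.41
finger_force: 30.7
```

```bash
python3 wr.py black .09 w6.png;python3 go.py .603 -.172 .058
```

```text
black px [370. 404.] area 44119 centre 0.4382 -0.2118 diam 0.3898
black px [120. 420.] area 5816 centre 0.4902 -0.0195 diam 0.191
[ 0.6025 -0.1699  0.1013] 15.4333 [ 0.673 -0.17   0.245]
15.4833 [ 0.6033 -0.1704  0.1024] shift cm [-0.03  0.16  4.44] rot deg [-0.03  0.03  0.08] open 0.4108377991532834 [-0.44  0.31  1.79  0.    1.04  1.13]
```

View pics/w6.png

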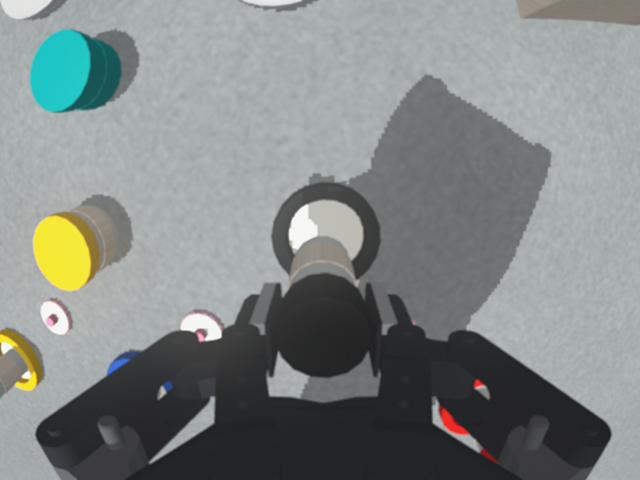

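The black jar is over its holder at about (326,234) and needs about 1.5 mm to the right. Lowering, releasing and backing up.

Call:
arm_command --series '[0,0.2,2.5,0,0,0,1,0,0.2,4,0,0,0,1,0,0.2,4.3,0,0,0,1,0,0.2,4.3,0,0,0,1,0,0.2,4.3,0,0,0,1,0,0.2,4.3,0,0,0,0.5,0,0.2,4.3,0,0,0,0.25,0,0.2,4.3,0,0,0,0.25,0,0.2,4.3,0,0,0,0.25]'

```text
time: 16.23
eef_pos: [0.6035, -0.1738, 0.0598]
tcp_rot: [1.0, 0.0, 0.0, 0.0]
contact_force: [-0.3, -0.7, -0.3]
opening: 0.746
finger_force: 0.0
```

Call:
arm_command --series '[0,0,-4,0,0,0,0.25,0,0,-8,0,0,0,0.25,0,0,-12,0,0,0,0.25,0,4,-16,0,0,0,0.25,0,8,-18,0,0,0,0.25,0,12,-18,0,0,0,0.25,0,16,-18,0,0,0,0.25,0,20,-18,0,0,0,0.25,0,20,-18,0,0,0,0.25,0,20,-18,0,0,0,0.25]'

```text
time: 17.07
eef_pos: [0.6023, -0.3771, 0.2388]
tcp_rot: [1.0, -0.002, -0.0, 0.0]
contact_force: [-0.0, -0.1, -1.2]
opening: 0.752
finger_force: 0.0
```

```bash
python3 - <<'E'
from h import *
from plant import vision,telemetry
a=vision.read_camera('scene');b=vision.read_camera('side')
A=a['color'][90:420,220:500];B=b['color'][120:410,130:480]
o=np.zeros((560,800,3),'uint8');o[:471,:400]=cv2.resize(A,(400,471),interpolation=2);o[:331,400:]=cv2.resize(B,(400,331),interpolation=2);cv2.imwrite('pics/end.png',o)
for c,x,y in [('red',.448,-.309),('blue',.462,-.0098),('yellow',.463,.16),('black',.603,-.172),('lowy',.6009,.0104),('lowb',.4632,.3064)]:
    z=.076;col=c
    if c[:3]=='low': z=.037;col={'y':'yellow','b':'blue'}[c[3]]
    out=[]
    for r in (a,b):
        p=cv2.projectPoints(np.array([[x,y,z]]),r['rvec'],r['tvec'],r['K'],None)[0].ravel()
        q,ar=blob(r['color'],col,p);out+=[p.round(),q.round(1),ar,plane(r,q,z).round(4)]
    print(c,*out)
E
```

```text
red [302. 104.] [301.6 101.7] 104.5 [ 0.4447 -0.317 ] [456. 172.] [456.6 171.9] 184.0 [ 0.4465 -0.3091]
blue [365. 204.] [364.7 202.9] 243.5 [ 0.4613 -0.0114] [367. 239.] [368.2 239.3] 285.0 [ 0.4602 -0.0112]
yellow [412. 271.] [408.6 281.2] 597.0 [0.4795 0.1749] [303. 293.] [304. 293.] 375.5 [0.4608 0.1592]
black [265. 173.] [264.7 171.9] 224.0 [ 0.6026 -0.1743] [359. 173.] [360.4 173. ] 178.0 [ 0.6005 -0.1739]
lowy [307. 250.] [307.  250.3] 543.0 [0.6017 0.0108] [303. 229.] [302.6 229.6] 411.0 [0.6004 0.0111]
lowb [454. 346.] [453.9 346.6] 707.0 [0.4638 0.3064] [236. 367.] [236.4 367.5] 981.5 [0.4625 0.3068]
```

View pics/end.png

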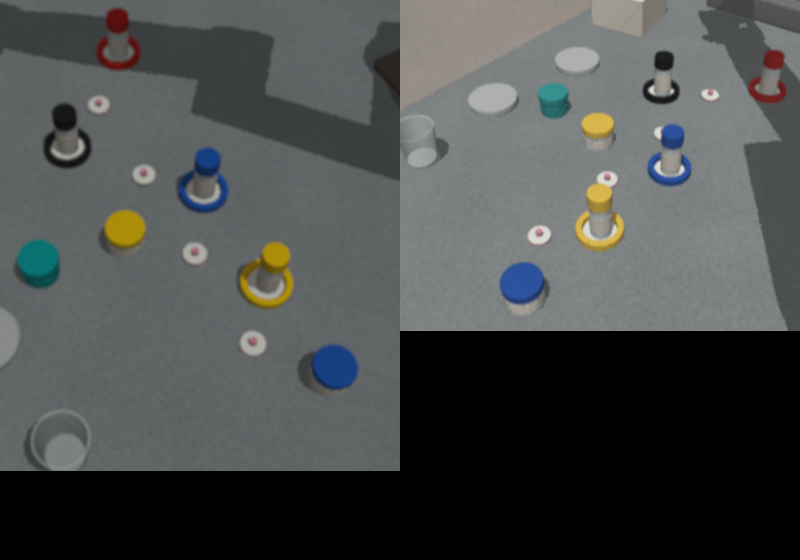

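All four jars stand upright inside the holders of their colour, with measured offsets of about 3 mm or less; in the scene view, shadow on red and a merged yellow blob made those two readings unusable. The low jars haven't moved, and the arm is clear.

Call:
arm_command --series '[0,0,0,0,0,0,0.25,0,0,0,0,0,0,0.25,0,0,0,0,0,0,0.25]'

```text
time: 17.42
eef_pos: [0.6037, -0.3719, 0.2395]
tcp_rot: [1.0, 0.001, -0.0, -0.0]
contact_force: [-0.0, -0.2, -0.4]
opening: 0.751
finger_force: 0.0
```

```bash
python3 -c "
from plant import ctrl
print(ctrl.sign_off())"
```

```text
the job is handed in; nothing more can be done
None
```

I handed the job in at about 17 s: all four tall jars stand upright in the holders matching their caps, and the low jars are where they began; the hand-in returned no verdict, so this rests on my last camera check.

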